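# Tip the toppled canister upright in its deep bin

## Robot

A 6-joint arm with a two-finger parallel gripper is mounted at the origin on a cart in front of the work surface, level with it; the furniture and walls round the work are solid. World frame = base frame: x ahead of the robot, y to its left, z up, the work surface at z = 0. Lengths are in m, angles in rad, forces in N, time in s.
With the tool pointing down it reaches from about 0.35 to 0.975 m from the base axis. Payload 4.9 kg.
Tool frame: the origin (TCP) lies at the very end of the fingers, on their centre line; the grasp point (between the pads) lies 19 mm behind it (pinch_z is the distance from the TCP to the grasp point, in m); z points along the fingers, y is the line along which they close (so a half turn about z gives the same grasp; the last joint's range is limited). The gripper opens to 85 mm and grips with 20 to 120 N. Pads are 22 mm wide; open, the fingers measure 114 mm over their backs; the gripper's body (76 mm by 85 mm) begins 54 mm behind the grasp point. The pads swing forward as they close: fully open they stand 13 mm farther back than shut.
Start: joints at [1.127, 0.053, 1.613, -0, 1.476, -0.119], TCP at [0.199, 0.592, 0.197] pointing down, gripper open.
Joint ranges: [-3.01, 3.01], [-1.01, 2.22], [0.06, 2.58], [-1.02, 4.17], [0.09, 2.62], [-3.14, 3.14]. Speed limits (rad/s): [2.57, 2.57, 3.14, 3.14, 3.14, 3.14].

## Interface

Orientations are given as a unit quaternion [w, x, y, z].
In Python, from plant import * gives the robot as it stands. The module is installed in compiled form; this text tells all that it offers.
- The arm moves only by the tool play_rows, never from a script. Its arguments are lists of equal length, an entry for each row: "linear": the shift along the world's x, y, z in m, a list of three; "turn": the turn about the world's z in degrees. A call has 1 to 8 rows; each row shifts and turns the commanded pose from where the row before left it; what a row does not reach is not made up. A row lasts 1/8 s, in which the tool goes at most 62.5 mm and 10.7 degrees, less where a joint would pass 70% of its speed; a pose out of reach is approached as far as the arm can. A call is refused whole if a number of a shift passes 0.0625 or a number of a turn 10.7, either way. A call with a gripper value outside its range is refused whole. "hand" is the finger opening in m, from 0 to 0.0854, set as the call begins (left out, the last holds). The fingers move at their own pace and stop on an object; the grip force is fixed at half the most. Time passes only in rows, so rows that do not move let the fingers close. It gives the time, the measured TCP pose, the force, the opening and the grip force at its end, in the units of the state.
- state(): the state, without advancing time (a new reading comes with each control period).
- grab_frame(name): name is "scene" or "top" or "wrist"; returns the picture (384x512x3 uint8, red, green, blue); there is no depth.
- camera_info(name): a dict with "camera_matrix" (3x3 intrinsics, pixels), "origin" and "attitude" of the camera in the world; the wrist camera has in their place "mount" (4x4, takes a point from camera to tool coordinates, whose origin is the TCP and whose axes are the flange's). Camera axes: x right, y down, z forward; pixel columns grow to the right and rows downward; lengths in m; the calibration is good to about 2 mm. A picture is of the moment at which its call begins: read the wrist's pose just before it. camera_info takes no time and is no camera call.
- job_done(): hands the job in; it is judged then, once.
Trained networks look in the newest picture that a camera, given by its name, has taken for a name from the list of things; names that differ only in an ending like _2 or _b are one class to them, and where a whole thing is asked for, a point or a joint stands for the part that bears it (a point fixed in the world has none). Each returns a list of dicts, best first, with "p" (0 to 1); they miss things now and then, are a little off and sometimes report something else, mostly with a low value. They report only what shows in the picture. A call takes as long as a camera call.
- trace(camera, thing): "region" (384x512 bool, what is visible of it) and "location" ([column, row] in pixels, amid what is visible of it).
The state is a dict: "time": time; "joint_pos": joint angles; "joint_vel": joint speeds; "joint_efforts": joint torques, N m; "tool_pos": TCP position; "tool_rot": TCP orientation; "contact_force": force on the tool from outside, world axes, zero at the start; "ft_torque": the same for the moment, N m; "gripper_width": opening from 0.0 (shut) to 1.0 (fully open); "grasp_force": force on a finger pad.
Only numpy, scipy, OpenCV 4.12 (cv2) and the standard library are available. Lean on these libraries where they do the work, as an engineer would, in place of code of your own. Each camera call takes 0.05 s, during which the arm holds its last target. There are 200 camera calls.

## Task

The tall square brush canister has toppled over inside the deep grey storage bin. Tip it back upright inside the bin, without lifting it out, so that it stands flat on its base; then press it gently but firmly home against the end wall that its foot lies nearest to, and leave it standing there, upright and touching or almost touching that wall. Do not press hard on it, and leave the brown bottle and the small beaker beside the bin standing.

Things in the scene. Friction and masses are not known exactly. Their poses are not given: they have to be found in the camera images.
- canister: Empty square canister of bare aluminium, open at the top: 76 x 76 mm outside, 180 mm tall, walls 3 mm (opening 70 x 70 mm), about 0.25 kg, too wide to grasp. Origin: centre of the underside of its base; own z runs from base to mouth. At the start it leans about 50 degrees from vertical, its base by the end wall. Tipped to within about 25 degrees of upright it drops onto its base by itself.
- canister_mouth (a point): Centre of the open mouth, 180 mm from the base. At the start its lower edge leans on the wall opposite the end wall; its upper edge stands 174 mm over the bin's floor and leaves a gap 47 mm wide to that wall, seen from above: shut fingers fit in from straight above and, moved to the end wall, hook that edge from inside; 20 to 30 mm deep is enough. Turning upright, the edge rises to 196 mm, then sinks to 180.
- bin: Deep open bin of plain grey plastic, fixed to the table at any yaw: inside 188 mm (own x) by 130 mm (y), 165 mm deep; walls and floor 4 mm, so its floor is 4 mm and its rim 169 mm over the table; a 6 mm lip outside the rim. Origin: centre of its underside. The end wall is the short wall at its own -x; the canister's mouth leans to +x.
- home (a point): Point on the end wall's inner face, half-way across the bin, at the bin's floor; axes as the bin's (x into the bin, z up). Home, the canister's base centre is 38 mm from this face. To press it home without tipping it, push inside the mouth towards the end wall with fingertips a little below the bin's rim (150 to 155 mm over the floor); 3 to 10 N suffice.
- end_wall: The short wall itself, rigid, 4 mm thick, rim 169 mm over the table. Origin: bottom centre of its inner face at table level.
- bottle: Brown bottle, 52 mm across, 106 mm tall, standing on the table; a bystander, to be left standing. Origin: centre of its underside, z up.
- small_beaker: Small glass beaker, 55 mm across, 68 mm tall, standing on the table; a bystander, to be left standing. Origin: centre of its underside, z up.

How it is judged:
By the outcome, as a careful person would: the job done as asked, in the order asked, and still so for the second after the job is handed in, with the robot touching nothing.
It also fails if it takes over 43 s, if anything falls off the work surface, if the arm or the gripper's body presses on something with over 40 N, if the wrist force passes 120 N, or if a joint passes its speed limit or range.

## Working session

There is one attempt and no reset: what is moved stays moved. The work goes in short steps, Python scripts to look and compute and a tool call to move; the robot and the scene stay as the last step left them, time stands still between calls to the robot, and variables do not carry over. Pictures are saved under pics/ and viewed, at most 10 in all, crops included, and the job is handed in when it is done.

Besides the shell and the picture viewer there is one more tool, called after "Call:" by a JSON object that holds its "method" and its "body", one argument or row to a line. play_rows: Moves the arm, as the interface text tells. Its arguments: {"type":"object","properties":{"linear":{"type":"array","items":{"type":"array","items":{"type":"number"}}},"turn":{"type":"array","items":{"type":"number"}},"hand":{"type":"number"}},"required":["linear","turn"]}

```bash
mkdir -p pics; cat > h.py <<'E'
from plant import *
import numpy as np, cv2
from scipy.spatial.transform import Rotation as R
def cam(n):
    i=camera_info(n); K=np.array(i["camera_matrix"]); a=np.array(i["attitude"])
    if a.shape==(3,3): M=a
    else: M=R.from_quat(a[[1,2,3,0]]).as_matrix()
    return K,np.array(i["origin"]),M
def back(n,px,z):
    K,o,M=cam(n); d=M@np.linalg.solve(K,[px[0],px[1],1]); return o+d*(z-o[2])/d[2]
def proj(n,p):
    K,o,M=cam(n); q=K@(M.T@(np.array(p)-o)); return q[:2]/q[2]
def save(n,f):
    im=grab_frame(n); cv2.imwrite("pics/"+f,im[:,:,::-1]); return im
E
python3 - <<'E'
from h import *
a=save("top","top.png"); b=save("scene","scene.png")
cv2.imwrite("pics/both.png",cv2.resize(np.vstack([a,b]),None,fx=.78,fy=.78)[:,:,::-1])
print(camera_info("top"))
for t in ["canister","bin","bottle","small_beaker"]:
    for r in trace("top",t)[:2]:
        m=r["region"].astype(np.uint8); c=max(cv2.findContours(m,0,2)[0],key=cv2.contourArea)
        print(t,r["p"],r["location"],cv2.minAreaRect(c),[back("top",q,.169).round(3) for q in cv2.boxPoints(cv2.minAreaRect(c))], back("top",r["location"],.05).round(3))
E
```

```text
{'camera_matrix': array([[476.63664654,   0.        , 255.88452065],
       [  0.        , 476.63664654, 190.96141926],
       [  0.        ,   0.        ,   1.        ]]), 'origin': array([0.41792536, 0.39404739, 1.24419079]), 'attitude': array([ 0.04980201, -0.69681852,  0.71360144, -0.05231341])}
canister 0.77 [290.1, 218.8] ((292.6463623046875, 213.7599639892578), (79.56962585449219, 38.69154357910156), 31.37300682067871) [array([0.532, 0.406, 0.169]), array([0.607, 0.358, 0.169]), array([0.508, 0.207, 0.169]), array([0.435, 0.256, 0.169])] [0.519 0.304 0.05 ]
bin 0.95 [300.6, 199.8] ((292.9012145996094, 211.82081604003906), (92.9282455444336, 67.71061706542969), 34.56252670288086) [array([0.524, 0.436, 0.169]), array([0.651, 0.345, 0.169]), array([0.525, 0.175, 0.169]), array([0.402, 0.267, 0.169])] [0.566 0.275 0.05 ]
bottle 0.63 [318.3, 138.6] ((319.25, 140.75), (21.21320343017578, 23.33452033996582), 45.0) [array([0.687, 0.275, 0.169]), array([0.726, 0.235, 0.169]), array([0.689, 0.202, 0.169]), array([0.651, 0.242, 0.169])] [0.724 0.224 0.05 ]
bottle 0.26 [263.9, 189.5] ((259.280517578125, 187.97561645507812), (9.867973327636719, 63.820045471191406), 35.39479446411133) [array([0.529, 0.433, 0.169]), array([0.647, 0.345, 0.169]), array([0.634, 0.327, 0.169]), array([0.516, 0.415, 0.169])] [0.595 0.367 0.05 ]
small_beaker 0.71 [195.1, 258.8] ((197.75001525878906, 258.75), (21.920310974121094, 22.62741470336914), 45.0) [array([0.425, 0.557, 0.169]), array([0.459, 0.521, 0.169]), array([0.424, 0.487, 0.169]), array([0.39 , 0.523, 0.169])] [0.425 0.542 0.05 ]
```

View pics/top.png

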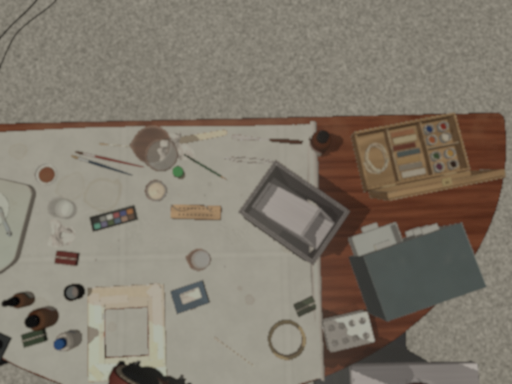

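View pics/scene.png

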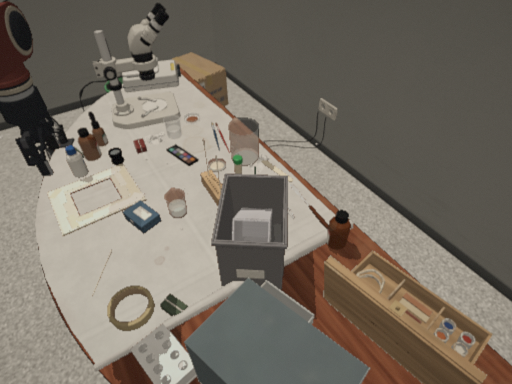

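```bash
python3 - <<'E'
from h import *
a=cv2.imread("pics/top.png"); b=cv2.imread("pics/scene.png")
x=cv2.resize(a[150:270,230:360],None,fx=4,fy=4,interpolation=2)
y=cv2.resize(b[165:295,205:300],None,fx=3.69,fy=3.69,interpolation=2)
y=y[:480]
cv2.imwrite("pics/crop.png",np.hstack([x[:len(y)],y[:len(x),:280]]))
for q in [(275,162),(349,211),(309,259),(240,212)]: print(back("top",q,.169).round(3))
for q in [(352,255),(465,225),(483,285),(375,318)]: print('box',back("top",q,.2).round(3))
print(cam("scene")[1]); print(state())
E
```

```text
[0.641 0.343 0.169]
[0.523 0.178 0.169]
[0.418 0.273 0.169]
[0.527 0.425 0.169]
box [0.424 0.183 0.2  ]
box [ 0.484 -0.068  0.2  ]
box [ 0.354 -0.096  0.2  ]
box [0.29  0.141 0.2  ]
[ 0.25841265 -0.14503419  0.71807484]
{'time': 0.3, 'joint_pos': array([ 1.12702929e+00,  5.29565483e-02,  1.61339739e+00, -2.52922786e-05,
        1.47601917e+00, -1.18980933e-01]), 'joint_vel': array([-0.00031842, -0.00153019, -0.00158032, -0.00093885, -0.00031496,
        0.00124126]), 'joint_efforts': array([ 3.09953884e-04, -3.93096113e+01, -3.69757926e+01, -9.96469885e-05,
        3.86130836e-03,  1.48457434e-05]), 'tool_pos': array([0.19932178, 0.59208311, 0.196947  ]), 'tool_rot': array([-9.62639422e-05,  1.61679037e-01,  9.86843319e-01, -3.78380964e-04]), 'contact_force': array([ 0.53660928,  0.29392722, -0.01012781]), 'ft_torque': array([-0.00623325,  0.01168438,  0.01619176]), 'grasp_force': 0.0, 'gripper_width': 0.9997806594293003}
```

View pics/crop.png

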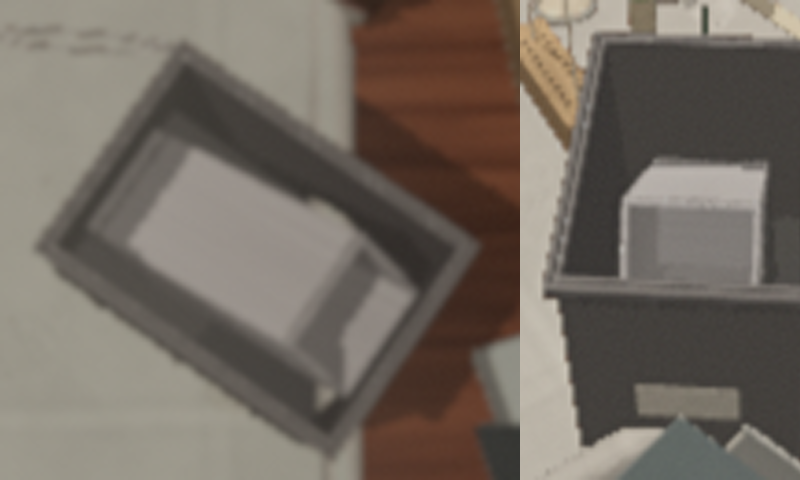

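```bash
cat >> h.py <<'E'
from scipy.optimize import least_squares
def fit(n,px,z=.169,hx=.104,hy=.075,x0=(.527,.305,-2.2)):
    # px order (own frame): (-,-),(-,+),(+,+),(+,-)
    def corners(v):
        c,s=np.cos(v[2]),np.sin(v[2]); return [(v[0]+c*a*hx-s*b*hy,v[1]+s*a*hx+c*b*hy,z) for a,b in [(-1,-1),(-1,1),(1,1),(1,-1)]]
    r=least_squares(lambda v:np.concatenate([proj(n,p)-q for p,q in zip(corners(v),px)]),x0)
    return r.x,r.fun.round(1)
def w(v,x,y): c,s=np.cos(v[2]),np.sin(v[2]); return np.array([v[0]+c*x-s*y,v[1]+s*x+c*y])
E
python3 - <<'E'
from h import *
# -x end: A(276,161), D(240,212); x dir heading ~-126deg, y dir ~ -36deg => toward (+x,-y): A->(-,+)
A,B,C,D=(276.2,161.2),(349.5,210),(313,263),(240,211.7)
v,f=fit("top",[D,A,B,C]); print(v,np.degrees(v[2]),f)
e=back("top",(311.7,223),.178); print("edge mid",e)
d=e[:2]-v[:2]; c,s=np.cos(v[2]),np.sin(v[2]); print("edge in bin",c*d[0]+s*d[1],-s*d[0]+c*d[1])
for x in(.07,-.08):print(x,w(v,x,0))
# box height
def ray(n,px):
    K,o,M=cam(n); d=M@np.linalg.solve(K,[*px,1]); return o,d/np.linalg.norm(d)
for t,s_ in [((352,255),(258,280)),((375,318),(190,345))]:
    o1,d1=ray("top",t);o2,d2=ray("scene",s_)
    k=np.linalg.lstsq(np.c_[d1,-d2],o2-o1,rcond=None)[0]; print(o1+k[0]*d1,o2+k[1]*d2)
print(camera_info("wrist")["mount"])
E
```

```text
[ 0.52643993  0.30189289 -2.20480964] -126.32628672874456 [-2.1  0.1 -0.6 -2.6  1.6  0.2  1.1  2.1]
edge mid [0.49762887 0.26517944 0.178     ]
edge in bin 0.04664560775982371 -0.001463401715858327
0.07 [0.48497313 0.24549693]
-0.08 [0.57383056 0.36634541]
[0.42477466 0.17052794 0.13753778] [0.44667738 0.16096131 0.13960559]
[0.2818716  0.12464057 0.13181054] [0.28828868 0.12305056 0.13141076]
[[ 4.42862604e-04 -9.60295904e-01 -2.78983117e-01  6.99031594e-02]
 [ 9.99999740e-01  2.66379337e-04  6.70504738e-04 -4.14281788e-04]
 [-5.69567616e-04 -2.78983342e-01  9.60295773e-01 -1.77559188e-01]
 [ 0.00000000e+00  0.00000000e+00  0.00000000e+00  1.00000000e+00]]
```

Call:
{"method": "play_rows", "body": {
  "linear": [
    [0, 0, 0.04],
    [0.01, -0.01, 0.04],
    [0.03, -0.035, 0],
    [0.035, -0.042, 0],
    [0.035, -0.042, 0],
    [0.035, -0.042, 0],
    [0.035, -0.042, 0],
    [0.035, -0.042, 0]
  ],
  "turn": [-10.7, -10.7, -10.7, -10.7, -10.7, -10.7, -10.7, -10.7],
  "hand": 0
}}

```text
time: 1.3
tool_pos: [0.4153, 0.3358, 0.2775]
tool_rot: [0.0, 0.791, 0.612, 0.0]
contact_force: [0.3, 0.1, 0.3]
gripper_width: -0.003
grasp_force: 0.0
```

Call:
{"method": "play_rows", "body": {
  "linear": [
    [0.035, -0.042, 0],
    [0.03, -0.038, 0],
    [0.006, -0.012, 0],
    [0, 0, 0],
    [0, 0, 0]
  ],
  "turn": [-10.7, -10.7, -0.7, 0, 0]
}}

```text
time: 1.92
tool_pos: [0.4847, 0.2464, 0.2775]
tool_rot: [-0.0, 0.892, 0.453, 0.0]
contact_force: [0.6, -0.2, -0.1]
gripper_width: -0.001
grasp_force: 0.0
```

```bash
python3 - <<'E'
from h import *
s=state(); p=s["tool_pos"]; q=s["tool_rot"]; Rt=R.from_quat(q[[1,2,3,0]]).as_matrix()
print(s["time"],p,np.degrees(np.arctan2(Rt[1,0],Rt[0,0])),Rt[:,2],s["contact_force"],s["gripper_width"],s["joint_pos"])
save("wrist","w1.png")
i=camera_info("wrist");T=np.eye(4);T[:3,:3]=Rt;T[:3,3]=p;T=T@i["mount"]
np.save("T1.npy",T)
v=[.52644,.30189,-2.2048]
K=i["camera_matrix"]
def pj(P): c=K@(T[:3,:3].T@(np.array(P)-T[:3,3])); return (c[:2]/c[2]).round(0)
print("edge",[pj([*w(v,.0466,y),.178]) for y in(-.038,0,.038)],"wall",[pj([*w(v,.094,y),.169]) for y in(-.065,0,.065)],"tip@.155",pj([p[0],p[1],.155]))
E
```

```text
1.925 [0.48472778 0.24636304 0.27745264] 53.82569869393635 [-2.03579356e-04  5.44241719e-04 -9.99999831e-01] [ 0.59420896 -0.16532003 -0.05240128] -0.0010920098543558937 [ 3.32999267e-01 -1.77034044e-01  1.70073809e+00  5.81535409e-04
  1.61790309e+00  9.64387232e-01]
edge [array([219., 154.]), array([261., 155.]), array([304., 155.])] wall [array([194., 201.]), array([261., 202.]), array([328., 202.])] tip@.155 [261. 173.]
```

View pics/w1.png

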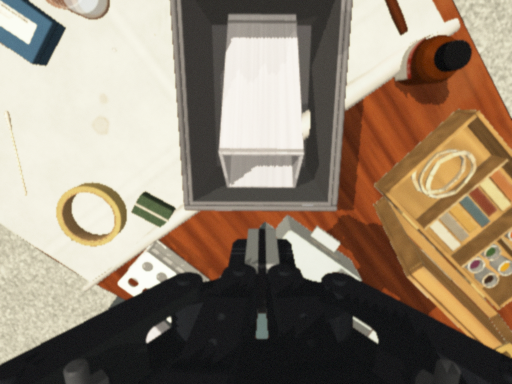

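The wrist view shows the canister's upper edge at row ~152 (columns 220–304) and the wall rim at row ~204. Both match the prediction, so I'm going straight down into the gap.

Call:
{"method": "play_rows", "body": {
  "linear": [
    [0, 0, -0.03],
    [0, 0, -0.03],
    [0, 0, -0.03],
    [0, 0, -0.02],
    [0, 0, -0.011],
    [0, 0, 0]
  ],
  "turn": [0, 0, 0, 0, 0, 0]
}}

```text
time: 2.72
tool_pos: [0.4851, 0.2455, 0.1561]
tool_rot: [-0.0, 0.892, 0.452, -0.0]
contact_force: [0.3, 0.6, 0.3]
gripper_width: -0.002
grasp_force: 0.0
```

Call:
{"method": "play_rows", "body": {
  "linear": [
    [0.006, 0.008, 0],
    [0.006, 0.008, 0],
    [0.006, 0.008, 0],
    [0.006, 0.008, 0],
    [0.006, 0.008, 0]
  ],
  "turn": [0, 0, 0, 0, 0]
}}

```text
time: 3.35
tool_pos: [0.5159, 0.2859, 0.1564]
tool_rot: [-0.0, 0.892, 0.452, -0.0]
contact_force: [0.2, 0.6, 0.9]
gripper_width: -0.0
grasp_force: 0.0
```

```bash
python3 - <<'E'
from h import *
a=save("wrist","w2.png");b=save("top","t2.png")
cv2.imwrite("pics/c2.png",np.hstack([a[:300],cv2.resize(b[150:270,230:360],(325,300))])[:,:,::-1][:,:800])
E
```

```text
(no output)
```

View pics/c2.png

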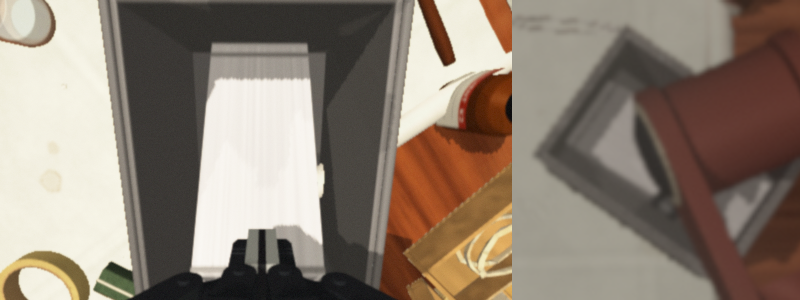

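```bash
python3 - <<'E'
from h import *
s=state(); p=s["tool_pos"]; q=s["tool_rot"]; Rt=R.from_quat(q[[1,2,3,0]]).as_matrix()
i=camera_info("wrist");T=np.eye(4);T[:3,:3]=Rt;T[:3,3]=p;T=T@i["mount"]
v=[.52644,.30189,-2.2048];K=i["camera_matrix"]
def pj(P): c=K@(T[:3,:3].T@(np.array(P)-T[:3,3])); return (c[:2]/c[2]).round(0)
print("tcp",pj(p),"cam",T[:3,3],s["contact_force"],p)
d=p[:2]-v[:2];print("tcp bin",np.cos(v[2])*d[0]+np.sin(v[2])*d[1])
for th in (50,45,40,35,30,25,20,10,0):
    t=np.radians(th); bx=-.092; bz=.004+.076*np.sin(t)   # -x base corner
    ex=bx+.18*np.sin(t); ez=bz+.18*np.cos(t)
    print(th,round(ex,3),round(ez,3),"edge",*[pj([*w(v,ex,y),ez]) for y in(-.038,.038)],"base",*[pj([*w(v,bx,y),bz]) for y in(-.038,.038)])
E
```

```text
tcp [260. 219.] cam [0.55873405 0.34249176 0.33386136] [ 1.29775054 -0.73518576  0.53097365] [0.51591864 0.28605132 0.15630005]
tcp bin 0.01899321827206126
50 0.046 0.178 edge [191. 278.] [325. 278.] base [212.  47.] [307.  47.]
45 0.035 0.185 edge [187. 267.] [328. 268.] base [213.  48.] [306.  48.]
40 0.024 0.191 edge [183. 253.] [332. 253.] base [214.  49.] [305.  49.]
35 0.011 0.195 edge [179. 234.] [336. 234.] base [215.  50.] [304.  50.]
30 -0.002 0.198 edge [176. 211.] [339. 211.] base [216.  51.] [303.  51.]
25 -0.016 0.199 edge [172. 182.] [342. 183.] base [217.  52.] [303.  52.]
20 -0.03 0.199 edge [170. 150.] [344. 150.] base [218.  53.] [302.  53.]
10 -0.061 0.194 edge [167.  77.] [347.  77.] base [219.  55.] [300.  55.]
0 -0.092 0.184 edge [168.   1.] [346.   1.] base [221.  56.] [298.  57.]
```

```bash
python3 - <<'E'
from h import *
b=save("scene","s2.png")[:,:,::-1]
a=cv2.imread("pics/w2.png")
x=cv2.resize(a[190:300,170:350],(540,330),interpolation=2)
y=cv2.resize(b[150:300,190:310],(260,330),interpolation=2)
cv2.imwrite("pics/c3.png",np.hstack([x,y]));print(state()["contact_force"])
E
```

```text
[-0.12997823 -0.10184393  0.47521152]
```

View pics/c3.png

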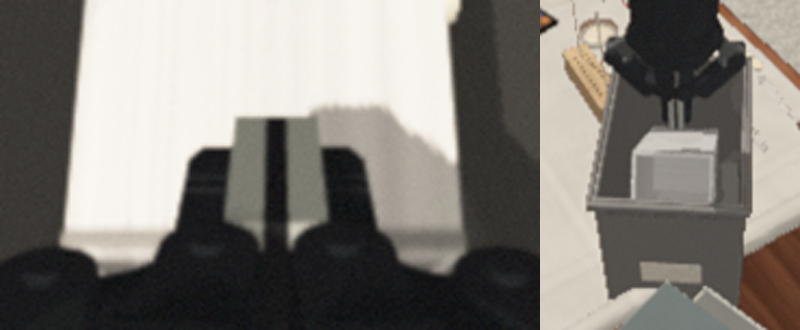

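```bash
python3 - <<'E'
from h import *
v=[.52644,.30189,-2.2048]
for e,z in((.0466,.178),(.0466,.15),(.035,.178)):
    print(e,z,*[proj("scene",[*w(v,e,y),z]).round(1) for y in(-.038,.038)],*[proj("top",[*w(v,e,y),z]).round(1) for y in(-.038,.038)])
s=state();print("tcp scene",proj("scene",s["tool_pos"]),"rim corners",*[proj("scene",[*w(v,x,y),.169]).round(0) for x,y in((.104,-.075),(.104,.075),(-.104,.075),(-.104,-.075))])
print("edge at desc tip",proj("scene",[*w(v,.07,0),.156]))
E
```

```text
0.0466 0.178 [233.2 219.3] [270.6 220.8] [302.5 236.4] [321.5 208.6]
0.0466 0.15 [234.  228.2] [270.4 229.7] [301.3 237. ] [319.8 209.9]
0.035 0.178 [233.8 215.1] [270.8 216.6] [298.2 233.4] [317.2 205.7]
tcp scene [253.44833452 217.2860506 ] rim corners [211. 244.] [289. 247.] [289. 175.] [225. 173.]
edge at desc tip [251.22681085 235.98017973]
```

```bash
python3 - <<'E'
from h import *
s=state(); p=s["tool_pos"]; i=camera_info("wrist"); Ti=np.linalg.inv(i["mount"]);K=i["camera_matrix"]
for x in(-.011,0,.011):
  for dz in(0,.01,.02,.03):
    c=K@(Ti@[x,0,-dz,1])[:3]; c2=K@(Ti@[x,.011,-dz,1])[:3]; print(x,dz,(c[:2]/c[2]).round(0),(c2[:2]/c2[2]).round(0), proj("scene",p+[0,0,dz]).round(0))
E
```

```text
-0.011 0 [260. 236.] [278. 236.] [253. 217.]
-0.011 0.01 [260. 243.] [278. 243.] [253. 214.]
-0.011 0.02 [260. 251.] [279. 251.] [253. 211.]
-0.011 0.03 [260. 260.] [280. 260.] [253. 208.]
0 0 [260. 219.] [278. 219.] [253. 217.]
0 0.01 [260. 226.] [279. 226.] [253. 214.]
0 0.02 [260. 233.] [280. 233.] [253. 211.]
0 0.03 [260. 241.] [281. 241.] [253. 208.]
0.011 0 [260. 202.] [278. 202.] [253. 217.]
0.011 0.01 [260. 208.] [279. 208.] [253. 214.]
0.011 0.02 [260. 214.] [280. 214.] [253. 211.]
0.011 0.03 [259. 221.] [281. 221.] [253. 208.]
```

The TCP is within the bin as commanded, but the canister has not moved. In both cameras the visible fingertip sits about 30 mm short of the nominal TCP, and it passed just over the edge. I'll go back over the gap, descend deeper and check.

Call:
{"method": "play_rows", "body": {
  "linear": [
    [0, 0, 0.02],
    [-0.01, -0.0135, 0],
    [-0.01, -0.0135, 0],
    [-0.011, -0.0135, 0],
    [0, 0, -0.02],
    [0, 0, -0.01],
    [0, 0, -0.01],
    [0, 0, 0]
  ],
  "turn": [0, 0, 0, 0, 0, 0, 0, 0]
}}

```text
time: 4.5
tool_pos: [0.4837, 0.2447, 0.1347]
tool_rot: [-0.0, 0.892, 0.452, -0.001]
contact_force: [0.9, 0.0, 0.2]
gripper_width: -0.001
grasp_force: 0.0
```

Call:
{"method": "play_rows", "body": {
  "linear": [
    [0, 0, -0.006],
    [0, 0, -0.006],
    [0, 0, 0]
  ],
  "turn": [0, 0, 0]
}}

```text
time: 4.88
tool_pos: [0.4841, 0.2447, 0.1238]
tool_rot: [-0.0, 0.892, 0.452, -0.001]
contact_force: [-0.2, -0.7, 0.7]
gripper_width: -0.001
grasp_force: 0.0
```

```bash
python3 - <<'E'
from h import *
s=state();print(s["tool_pos"],s["contact_force"])
b=save("scene","s3.png")[:,:,::-1]; a=save("wrist","w3.png")[:,:,::-1]
x=cv2.resize(a[80:300,150:370],(400,400),interpolation=2)
y=cv2.resize(b[150:270,190:310],(400,400),interpolation=2)
cv2.imwrite("pics/c4.png",np.hstack([x,y]))
print(proj("scene",s["tool_pos"]))
E
```

```text
[0.48409877 0.2447184  0.12376332] [-0.19445235 -0.72369438  0.72359718]
[251.46583914 246.14415668]
```

View pics/c4.png

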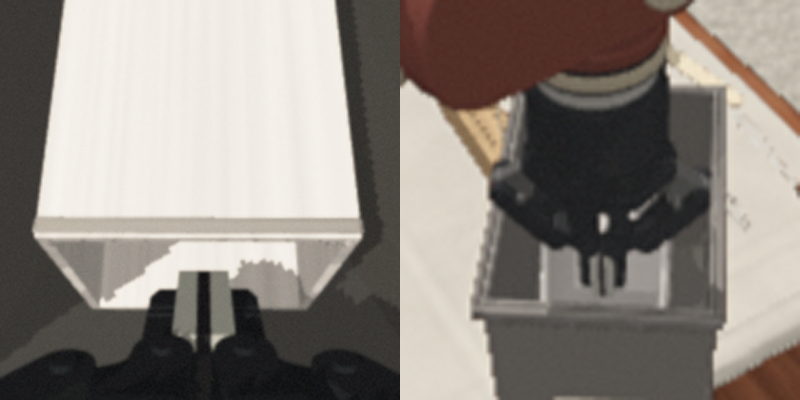

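Now the fingers are clearly inside the gap: in the scene view the tip is at about (251,238), well below the canister's edge, and nothing touches. Pushing now.

Call:
{"method": "play_rows", "body": {
  "linear": [
    [0.006, 0.008, 0],
    [0.006, 0.008, 0.002],
    [0.006, 0.008, 0.005],
    [0.006, 0.008, 0.003],
    [0.006, 0.008, 0.002]
  ],
  "turn": [0, 0, 0, 0, 0]
}}

```text
time: 5.6
tool_pos: [0.5151, 0.2855, 0.137]
tool_rot: [0.0, 0.892, 0.452, 0.0]
contact_force: [-1.4, -1.5, 1.4]
gripper_width: 0.001
grasp_force: 1.0
```

```bash
python3 - <<'E'
from h import *
s=state();print(s["tool_pos"],s["contact_force"])
b=save("scene","s4.png")[:,:,::-1]; a=save("wrist","w4.png")[:,:,::-1]
x=cv2.resize(a[0:300,110:410],(400,400),interpolation=2)
y=cv2.resize(b[150:270,190:310],(400,400),interpolation=2)
cv2.imwrite("pics/c5.png",np.hstack([x,y]))
E
```

```text
[0.51513074 0.28546238 0.13695025] [-1.39449085 -1.53607509  1.39553997]
```

View pics/c5.png

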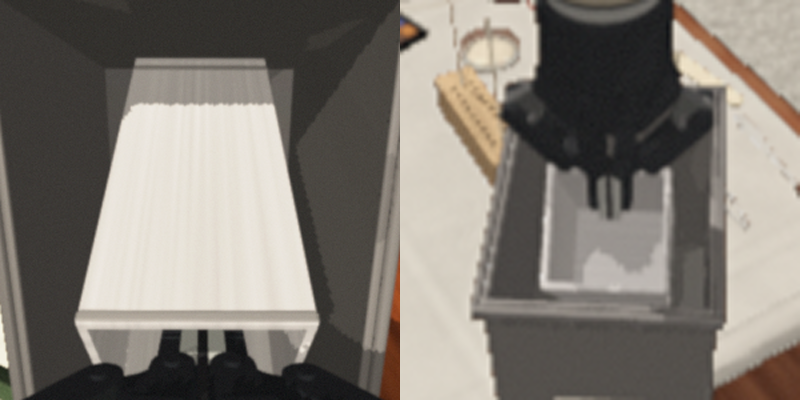

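It's hooked and tipping: the edge has moved to about 35° lean, at a force of about 2 N. Continuing.

Call:
{"method": "play_rows", "body": {
  "linear": [
    [0.006, 0.008, 0.002],
    [0.006, 0.008, 0.001],
    [0.006, 0.008, 0],
    [0.006, 0.008, 0],
    [0.006, 0.008, 0]
  ],
  "turn": [0, 0, 0, 0, 0]
}}

```text
time: 6.32
tool_pos: [0.5448, 0.3254, 0.1391]
tool_rot: [-0.0, 0.892, 0.452, -0.0]
contact_force: [-1.0, -1.5, 0.0]
gripper_width: -0.0
grasp_force: 0.1
```

Call:
{"method": "play_rows", "body": {
  "linear": [
    [0.004, 0.0055, 0],
    [0.004, 0.0055, 0],
    [0, 0, 0],
    [0, 0, 0]
  ],
  "turn": [0, 0, 0, 0]
}}

```text
time: 6.82
tool_pos: [0.5524, 0.3357, 0.1394]
tool_rot: [0.0, 0.892, 0.452, -0.0]
contact_force: [-0.3, -0.1, -0.2]
gripper_width: -0.003
grasp_force: 0.0
```

```bash
python3 - <<'E'
from h import *
s=state();print(s["tool_pos"],s["contact_force"])
v=[.52644,.30189,-2.2048];d=s["tool_pos"][:2]-v[:2];print("tcp bin",np.cos(v[2])*d[0]+np.sin(v[2])*d[1],-np.sin(v[2])*d[0]+np.cos(v[2])*d[1])
b=save("scene","s5.png")[:,:,::-1]; a=save("wrist","w5.png")[:,:,::-1]
x=cv2.resize(a[0:300,110:410],(400,400),interpolation=2)
y=cv2.resize(b[150:270,190:310],(400,400),interpolation=2)
cv2.imwrite("pics/c6.png",np.hstack([x,y]))
E
```

```text
[0.55239795 0.33574163 0.13940395] [-0.33122821 -0.07809122 -0.16775987]
tcp bin -0.04264982136904747 0.0008604794369747905
```

View pics/c6.png

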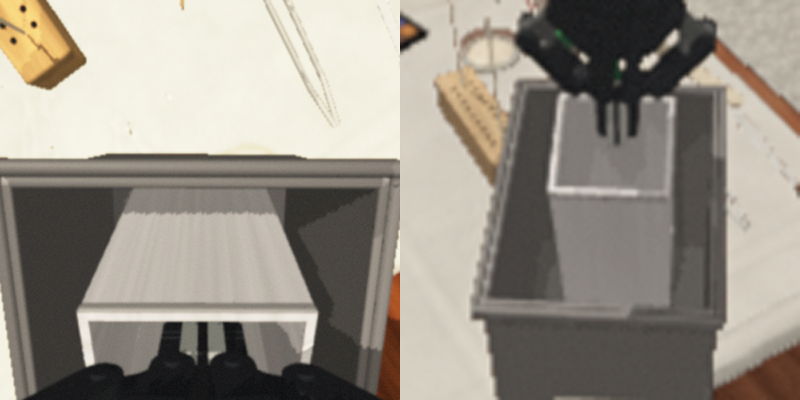

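```bash
python3 - <<'E'
from h import *
s=state(); p=s["tool_pos"]; q=s["tool_rot"]; Rt=R.from_quat(q[[1,2,3,0]]).as_matrix()
i=camera_info("wrist");T=np.eye(4);T[:3,:3]=Rt;T[:3,3]=p;T=T@i["mount"]
v=[.52644,.30189,-2.2048];K=i["camera_matrix"]
def pj(P): c=K@(T[:3,:3].T@(np.array(P)-T[:3,3])); return (c[:2]/c[2]).round(0)
g=lambda x,z:[*w(v,x,-.038),z]
for x in(-.045,-.05,-.055,-.06): print(x,"up top",pj(g(x,.184)),"bot",pj(g(x,.004)),"scene",proj("scene",g(x,.184)).round(),proj("scene",g(x+.076,.184)).round())
for th in(10,15,20):
  t=np.radians(th);bx=-.092;bz=.004+.076*np.sin(t);ex=bx+.18*np.sin(t);ez=bz+.18*np.cos(t)
  print(th,"top",pj(g(ex,ez)),"bot",pj(g(bx,bz)),"scene",proj("scene",g(ex,ez)).round(),proj("scene",g(ex+.076*np.cos(t),ez-.076*np.sin(t))).round())
E
```

```text
-0.045 up top [177. 250.] bot [223. 168.] scene [238. 186.] [234. 212.]
-0.05 up top [176. 240.] bot [223. 163.] scene [238. 185.] [234. 210.]
-0.055 up top [175. 230.] bot [222. 159.] scene [238. 183.] [234. 208.]
-0.06 up top [175. 220.] bot [222. 154.] scene [238. 182.] [235. 206.]
10 top [168. 228.] bot [219. 123.] scene [238. 178.] [235. 207.]
15 top [169. 263.] bot [219. 123.] scene [237. 182.] [234. 213.]
20 top [170. 296.] bot [218. 124.] scene [237. 186.] [234. 219.]
```

The canister is leaning about 10° with its base at the end wall. I'll continue slowly toward home.

Call:
{"method": "play_rows", "body": {
  "linear": [
    [0.003, 0.004, 0],
    [0.003, 0.004, 0],
    [0.003, 0.004, 0],
    [0, 0, 0]
  ],
  "turn": [0, 0, 0, 0]
}}

```text
time: 7.42
tool_pos: [0.5617, 0.3481, 0.1394]
tool_rot: [-0.0, 0.892, 0.452, 0.0]
contact_force: [0.1, -0.1, -0.1]
gripper_width: -0.002
grasp_force: 0.0
```

Call:
{"method": "play_rows", "body": {
  "linear": [
    [0.002, 0.0025, -0.004],
    [0.002, 0.0025, -0.004],
    [0.002, 0.0025, -0.004],
    [0, 0, 0]
  ],
  "turn": [0, 0, 0, 0]
}}

```text
time: 7.92
tool_pos: [0.5672, 0.3553, 0.1266]
tool_rot: [-0.0, 0.892, 0.452, -0.001]
contact_force: [-0.4, -0.9, 0.5]
gripper_width: 0.004
grasp_force: 0.0
```

```bash
python3 - <<'E'
from h import *
s=state();p=s["tool_pos"];print(p,s["contact_force"])
v=[.52644,.30189,-2.2048];d=p[:2]-v[:2];print("tcp bin",np.cos(v[2])*d[0]+np.sin(v[2])*d[1],-np.sin(v[2])*d[0]+np.cos(v[2])*d[1])
b=save("scene","s6.png")[:,:,::-1]; a=save("wrist","w6.png")[:,:,::-1]
x=cv2.resize(a[0:300,110:410],(400,400),interpolation=2)
y=cv2.resize(b[150:270,190:310],(400,400),interpolation=2)
cv2.imwrite("pics/c7.png",np.hstack([x,y]))
for x in(-.092,-.085,-.075,-.065):print(x,"up scene far/near top",proj("scene",[*w(v,x,-.038),.184]).round(1),proj("scene",[*w(v,x+.076,-.038),.184]).round(1))
E
```

```text
[0.56718013 0.35526594 0.12658107] [-0.44624935 -0.91824361  0.53343056]
tcp bin -0.06713642137737952 0.001204203176279929
-0.092 up scene far/near top [239.8 172.3] [236.3 195.6]
-0.085 up scene far/near top [239.5 174.4] [235.9 197.9]
-0.075 up scene far/near top [239.1 177.3] [235.4 201.3]
-0.065 up scene far/near top [238.6 180.2] [234.9 204.7]
```

View pics/c7.png

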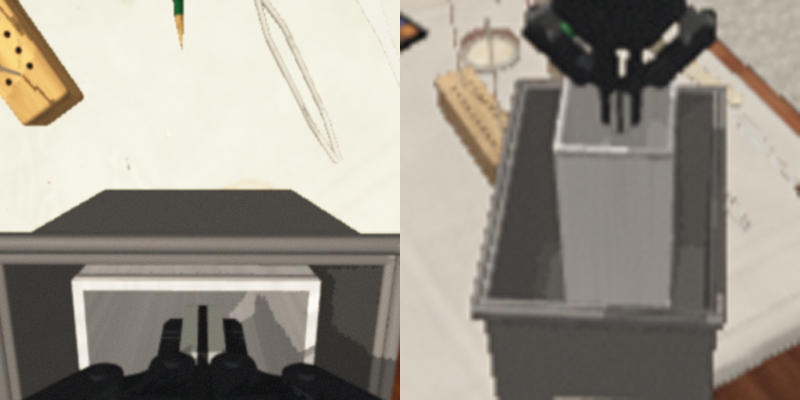

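The canister is upright, its near top edge at scene row ~195 as expected for home. Now I'll press gently, watching the force.

Call:
{"method": "play_rows", "body": {
  "linear": [
    [0.003, 0.004, 0],
    [0.002, 0.0025, 0],
    [0, 0, 0]
  ],
  "turn": [0, 0, 0]
}}

```text
time: 8.4
tool_pos: [0.5726, 0.3621, 0.1276]
tool_rot: [-0.0, 0.892, 0.452, 0.0]
contact_force: [-0.4, -0.2, -0.5]
gripper_width: 0.001
grasp_force: 0.0
```

Call:
{"method": "play_rows", "body": {
  "linear": [
    [0.001, 0.0015, 0],
    [0.001, 0.0012, 0],
    [0, 0, 0]
  ],
  "turn": [0, 0, 0]
}}

```text
time: 8.78
tool_pos: [0.5745, 0.3646, 0.1274]
tool_rot: [-0.0, 0.892, 0.452, -0.0]
contact_force: [-0.7, 1.3, -0.5]
gripper_width: -0.001
grasp_force: 0.0
```

Call:
{"method": "play_rows", "body": {
  "linear": [
    [0.001, 0.0012, 0],
    [0, 0, 0]
  ],
  "turn": [0, 0]
}}

```text
time: 9.02
tool_pos: [0.5755, 0.3657, 0.1274]
tool_rot: [0.0, 0.892, 0.452, -0.0]
contact_force: [-0.2, -0.9, 0.2]
gripper_width: 0.0
grasp_force: 0.0
```

Call:
{"method": "play_rows", "body": {
  "linear": [
    [0.001, 0.0012, 0],
    [0, 0, 0]
  ],
  "turn": [0, 0]
}}

```text
time: 9.28
tool_pos: [0.5753, 0.3656, 0.1274]
tool_rot: [0.001, 0.892, 0.452, -0.002]
contact_force: [-4.5, -4.6, 3.8]
gripper_width: 0.0
grasp_force: 3.4
```

Call:
{"method": "play_rows", "body": {
  "linear": [
    [0.001, 0.0012, 0],
    [0, 0, 0]
  ],
  "turn": [0, 0]
}}

```text
time: 9.52
tool_pos: [0.5752, 0.3655, 0.1274]
tool_rot: [0.001, 0.892, 0.452, -0.004]
contact_force: [-9.0, -9.2, 5.8]
gripper_width: -0.001
grasp_force: 6.5
```

Call:
{"method": "play_rows", "body": {
  "linear": [
    [-0.002, -0.0025, 0],
    [-0.004, -0.0055, 0],
    [-0.006, -0.008, 0],
    [-0.004, -0.0055, 0],
    [0, 0, 0.01],
    [0, 0, 0.02],
    [0, 0, 0.03],
    [0, 0, 0.03]
  ],
  "turn": [0, 0, 0, 0, 0, 0, 0, 0]
}}

```text
time: 10.52
tool_pos: [0.562, 0.347, 0.2204]
tool_rot: [-0.0, 0.892, 0.452, 0.001]
contact_force: [0.6, 0.8, 0.4]
gripper_width: 0.004
grasp_force: 0.0
```

Call:
{"method": "play_rows", "body": {
  "linear": [
    [-0.01, 0.01, 0.04],
    [-0.04, 0.04, 0.02],
    [-0.05, 0.05, 0],
    [-0.05, 0.05, 0],
    [-0.05, 0.05, 0],
    [-0.05, 0.05, 0],
    [0, 0, 0]
  ],
  "turn": [0, 0, 0, 0, 0, 0, 0]
}}

```text
time: 11.4
tool_pos: [0.3314, 0.5764, 0.2794]
tool_rot: [-0.001, 0.891, 0.454, 0.001]
contact_force: [0.4, 0.5, -1.1]
gripper_width: -0.002
grasp_force: 0.0
```

```bash
python3 - <<'E'
from h import *
v=[.52644,.30189,-2.2048]
s=state();print(s["time"],s["contact_force"])
for n in("top","scene"):
    im=save(n,n+"_end.png"); g=cv2.cvtColor(im,cv2.COLOR_RGB2GRAY)
    for r in trace(n,"canister")[:1]:
        c=max(cv2.findContours(r["region"].astype(np.uint8),0,2)[0],key=cv2.contourArea)
        print(n,r["p"],cv2.approxPolyDP(c,3,True)[:,0].tolist())
    print("exp home",[proj(n,[*w(v,a,b),.184]).round(1).tolist() for a,b in((-.094,-.038),(-.094,.038),(-.018,.038),(-.018,-.038))],"base+x",[proj(n,[*w(v,-.018,b),.004]).round(1).tolist() for b in(-.038,.038)])
    # brightness profile along the bin axis at rim height
    xs=np.arange(-.115,.03,.004); print([(round(x*1000),int(np.mean([g[tuple(np.round(proj(n,[*w(v,x,y),.184])).astype(int)[::-1])] for y in(-.02,-.01,0,.01,.02)]))) for x in xs])
for t in("bottle","small_beaker"): print(t,[(r["p"],r["location"]) for r in trace("top",t)[:1]])
E
```

```text
11.4 [ 0.38683162  0.51844717 -1.05569695]
top 0.61 [[268, 175], [250, 202], [253, 210], [274, 224], [296, 192], [279, 178]]
exp home [[250.9, 200.2], [270.2, 172.9], [298.0, 191.9], [278.8, 219.6]] base+x [[275.4, 225.5], [291.9, 201.7]]
[(-115, 157), (-111, 157), (-107, 155), (-103, 129), (-99, 100), (-95, 135), (-91, 119), (-87, 94), (-83, 91), (-79, 100), (-75, 103), (-71, 102), (-67, 102), (-63, 102), (-59, 102), (-55, 103), (-51, 103), (-47, 105), (-43, 105), (-39, 105), (-35, 106), (-31, 106), (-27, 108), (-23, 135), (-19, 128), (-15, 82), (-11, 75), (-7, 76), (-3, 76), (1, 72), (5, 67), (9, 66), (13, 68), (17, 70), (21, 83), (25, 96), (29, 106)]
scene 0.96 [[240, 171], [236, 190], [239, 237], [269, 241], [272, 173]]
exp home [[239.9, 171.8], [272.9, 172.8], [271.7, 196.2], [236.4, 194.9]] base+x [[240.4, 246.0], [270.7, 247.3]]
[(-115, 187), (-111, 187), (-107, 188), (-103, 185), (-99, 177), (-95, 167), (-91, 141), (-87, 119), (-83, 119), (-79, 119), (-75, 120), (-71, 119), (-67, 120), (-63, 120), (-59, 120), (-55, 120), (-51, 121), (-47, 120), (-43, 120), (-39, 120), (-35, 121), (-31, 120), (-27, 123), (-23, 165), (-19, 142), (-15, 107), (-11, 119), (-7, 120), (-3, 120), (1, 120), (5, 120), (9, 120), (13, 120), (17, 120), (21, 120), (25, 121), (29, 120)]
bottle [(0.68, [318.4, 141.4])]
small_beaker [(0.9, [197.3, 258.3])]
```

```bash
python3 -c "
from plant import *
print(job_done())"
```

```text
the job is handed in; nothing more can be done
None
```

The canister stands upright on its base against the end wall as far as the cameras can tell; the final press peaked at about 13 N, a little over the suggested 3–10 N. The bottle and beaker were both still detected in their places at the end. I handed the job in at about 12 s.

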